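Put three clock parts back in their own dishes

TASK

The three clock parts lie in each other's dishes: set the escape wheel right in the round dish, the pallet arbor in the long dish, lying lengthwise along it, and the hand collet in the square dish, each flat on the floor in the middle of its dish. Use the empty cork mat to park one of the parts on the way. Set every part down rather than dropping it, and do not knock or shift the boxwood peg and the little oil jar that stand among the dishes.

Things in the scene. Friction and masses are not known exactly. Their poses are not given: they have to be found in the camera images.
- wheel: brass escape wheel: toothed flat disc 50 mm across and 5 mm thick, lying flat, with a plain round hub 14 mm in diameter rising from its middle to 38 mm above the underside (grip the hub). Origin: centre of the underside; z up along the hub. Starts in the square dish. 45 to 80 g
- arbor: steel pallet arbor, lying: shaft 10 mm thick, 70 mm long along its x, axis 17 mm up. Origin: below mid-shaft, at the underside. Rests on a two-footed yoke (x = -28 mm; 40 mm wide in y, 6 thick, 23 high) and a disc 34 mm across (x = 26 to 31 mm); grip the bare shaft between them, mid-length (centre of mass there within 3 mm). Starts in the round dish, any yaw. 65 to 120 g
- collet: verdigris-green brass hand collet: upright turned bush 24 mm in diameter with a foot flange 34 mm in diameter and 6 mm high, 34 mm high in all. Origin: centre of the underside; z up. Starts in the long dish. 50 to 95 g
- round_dish: round wooden dish, fixed, 108 mm across outside, 102 mm inside; floor 3 mm above the table, rim top 8 mm above the table. Origin: centre of its underside, on the table. Final place of the wheel
- long_dish: oblong wooden dish, fixed, 122 mm along its x by 76 mm along its y outside, rim 3 mm thick; floor 3 mm and rim top 8 mm above the table. Origin: centre of its underside. Final place of the arbor, its shaft along the dish's x, either way round
- square_dish: square wooden dish, fixed, 96 by 96 mm outside, rim 3 mm thick; floor 3 mm and rim top 8 mm above the table. Origin: centre of its underside. Final place of the collet
- cork_mat: square cork mat, fixed, 100 by 100 mm and 3 mm thick, empty at the start: the parking place. Origin: centre of its underside
- peg: boxwood peg, loose, standing upright: 18 mm in diameter, 55 mm high. Origin: centre of its underside. To be left alone
- oiler: small closed amber glass oil jar with a black cap, loose, standing: 28 mm in diameter, 52 mm high. Origin: centre of its underside. To be left alone
Mind the look-alikes: they are no part of the job. Leave any blue look-alike of the wheel alone.

How it is judged:
On the way:
1. one of the three parts rests on the cork mat, let go (((horizontal distance between wheel and cork_mat below 0.045 m and z of wheel in the frame of cork_mat below 0.0065 m and contact force between the fingers and wheel below 0.1 N) or (horizontal distance between arbor and cork_mat below 0.045 m and z of arbor in the frame of cork_mat below 0.0065 m and contact force between the fingers and arbor below 0.1 N) or (horizontal distance between collet and cork_mat below 0.045 m and z of collet in the frame of cork_mat below 0.0065 m and contact force between the fingers and collet below 0.1 N))), for 0.2 s.
At the end, for the whole second after the job is handed in: Wheel in the round dish and collet in the square dish within 15 mm of its centre; arbor within 13 mm of the long dish's centre and 0.22 rad of its length, either way round; all upright (0.12 rad) on the floors (3.5 mm), released and at rest (horizontal distance between wheel and round_dish below 0.015 m and z of wheel in the frame of round_dish below 0.0065 m and angle between each of wheel, arbor, collet's own z axis and vertical below 0.12 rad and linear speed of each of wheel, arbor, collet below 0.02 m/s and contact force between the fingers and wheel below 0.1 N and horizontal distance between arbor and long_dish below 0.013 m and z of arbor in the frame of long_dish below 0.0065 m and contact force between the fingers and arbor below 0.1 N and angle between the x axis of arbor and the x axis of long_dish, either way round below 0.22 rad and horizontal distance between collet and square_dish below 0.015 m and z of collet in the frame of square_dish below 0.0065 m and contact force between the fingers and collet below 0.1 N); the robot touches nothing.
It fails at once if the boxwood peg is shifted more than 15 mm or tipped (distance of peg from where it was at the start of the episode above 0.015 m or angle between peg's own z axis and vertical above 0.4 rad).
It fails at once if the oil jar is shifted more than 15 mm or tipped (distance of oiler from where it was at the start of the episode above 0.015 m or angle between oiler's own z axis and vertical above 0.4 rad).
It fails at once if the wheel is dropped: falling free with its underside more than 30 mm above the table (height (world z) of wheel above 0.03 m and contact force between wheel and anything else below 0.02 N and linear speed of wheel above 0.1 m/s).
It fails at once if the arbor is dropped: falling free with its underside more than 30 mm above the table (height (world z) of arbor above 0.03 m and contact force between arbor and anything else below 0.02 N and linear speed of arbor above 0.1 m/s).
It fails at once if the collet is dropped: falling free with its underside more than 30 mm above the table (height (world z) of collet above 0.03 m and contact force between collet and anything else below 0.02 N and linear speed of collet above 0.1 m/s).
It also fails if it takes over 112 s, if anything falls off the work surface, if the arm or the gripper's body presses on something with over 40 N, if the wrist force passes 120 N, or if a joint passes its speed limit or range.

ROBOT

A 6-joint arm with a two-finger parallel gripper is mounted at the origin on the work surface. World frame = base frame: x ahead of the robot, y to its left, z up, the work surface at z = 0. Lengths are in m, angles in rad, forces in N, time in s.
With the tool pointing down it reaches from about 0.325 to 0.9 m from the base axis. Payload 6.1 kg.
Tool frame: the origin (TCP) lies midway between the tips of the shut fingers; the grasp point (between the pads) lies 19 mm behind it; z points along the fingers, y is the line along which they close (so a half turn about z gives the same grasp; the last joint's range is limited). The gripper opens to 85 mm and grips with 20 to 120 N. Pads are 22 mm wide; open, the fingers measure 114 mm over their backs; the gripper's body (76 mm by 85 mm) begins 54 mm behind the grasp point. The pads swing forward as they close: fully open they stand 13 mm farther back than shut.
Start: joints at [-1.374, 0.22, 1.526, -0, 1.395, -0.126], TCP at [0.198, -0.593, 0.231] pointing down, gripper open.
Joint ranges: [-2.98, 2.98], [-0.91, 2.08], [0.09, 2.57], [-1.24, 4.39], [0.2, 2.65], [-2.68, 2.68]. Speed limits (rad/s): [2.57, 2.57, 3.01, 3.14, 3.14, 3.14].

INTERFACE

Orientations are given as [roll, pitch, yaw] about the fixed x, y, z axes, in that order (R = Rz(yaw) Ry(pitch) Rx(roll)).
In Python, from plant import movep, move_l, set_joints, gripper_to, hold, inverse_kinematics, observe, get_image, get_calibration, Unreachable, job_done gives the robot as it stands. Calls block until the motion is done:
- movep(position, orientation): joint-space move of the TCP to a pose.
- move_l(position, feed=0.15, rotation=None, max_force=None): straight line of the TCP; rotation=None keeps the orientation; feed is the mean speed in m/s. With max_force (N) it stops when the force on the tool has changed by that much, and returns True; else False.
- set_joints(angles): joint-space move.
- gripper_to(opening, f_grip=None): finger opening in m; f_grip is the grip in N (None keeps the last); returns when the fingers have stopped.
- hold(seconds).
- inverse_kinematics(position, orientation): joint angles nearest the present ones, or None.
- observe(): the state.
- get_image(name): name is "side" or "top"; returns (picture, depth): 420x560x3 uint8, red, green, blue; 420x560 float32, m along the optical axis (not along the pixel's ray), 0 where there is no reading.
- get_calibration(name): a dict with "intrinsics" (3x3 intrinsics, pixels), "world_from_camera" (4x4, takes a point from camera to world coordinates). Camera axes: x right, y down, z forward; pixel columns grow to the right and rows downward; lengths in m; the calibration is good to about 2 mm. A picture is of the moment at which its call begins. get_calibration takes no time and is no camera call.
A pose or a line that the arm cannot do raises Unreachable and nothing moves.
- job_done(): hands the job in; it is judged then, once.
The state is a dict: "time_s": time; "q": joint angles; "joint_velocities": joint speeds; "joint_torque": joint torques, N m; "eef_pos": TCP position; "tcp_rot": TCP orientation; "ft_force": force on the tool from outside, world axes, zero at the start; "torque": the same for the moment, N m; "opening": finger opening in m; "grasp_force": force on a finger pad.
Only numpy, scipy, OpenCV 4.12 (cv2) and the standard library are available. Lean on these libraries where they do the work, as an engineer would, in place of code of your own. Each camera call takes 0.05 s, during which the arm holds its last target. There are 200 camera calls.

## Working session

There is one attempt and no reset: what is moved stays moved. The work goes in short steps, each a Python script; the robot and the scene stay as the last script left them, time stands still between calls to the robot, and variables do not carry over. Pictures are saved under pics/ and viewed, at most 14 in all, crops included, and the job is handed in when it is done.

```bash
mkdir -p pics; ls; python3 - <<'E'
from plant import *
import cv2,numpy as np
for n in("top","side"):
    im,d=get_image(n); cv2.imwrite(f"pics/{n}0.png",im[:,:,::-1]); np.save(f"pics/{n}0.npy",d)
    c=get_calibration(n); print(n,np.round(c["intrinsics"],1).tolist(),np.round(c["world_from_camera"],3).tolist(),(d==0).mean())
print(observe()["tcp_rot"],observe()["opening"],observe()["time_s"])
E
```

```text
pics
top [[473.8, 0.0, 277.3], [0.0, 473.8, 216.3], [0.0, 0.0, 1.0]] [[-0.015, -0.998, 0.056, 0.502], [-1.0, 0.016, 0.024, -0.003], [-0.025, -0.056, -0.998, 1.087], [0.0, 0.0, 0.0, 1.0]] 0.004060374149659864
side [[506.5, 0.0, 282.8], [0.0, 506.5, 211.7], [0.0, 0.0, 1.0]] [[-0.99, -0.08, 0.12, 0.432], [-0.143, 0.658, -0.74, 0.687], [-0.02, -0.749, -0.662, 0.642], [0.0, 0.0, 0.0, 1.0]] 0.003775510204081633
[-3.13980930e+00 -2.17499770e-04  3.22764118e-01] 0.08499388918746645 0.1
```

View pics/top0.png

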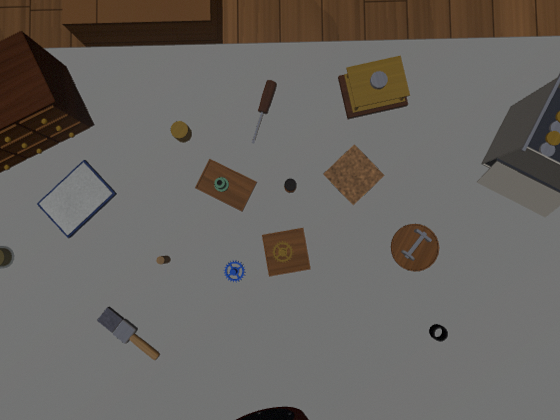

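View pics/side0.png

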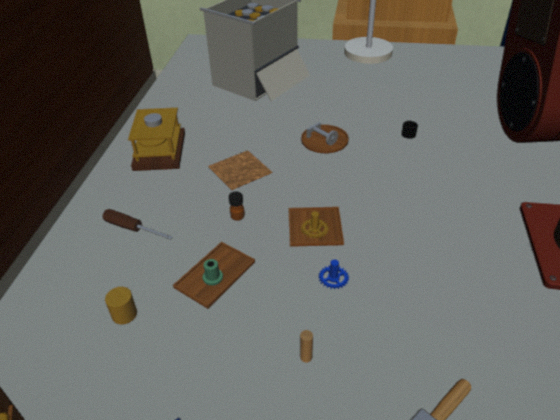

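Candidates in the top view:
- **Wheel:** brass at (283,252) in the square dish. The blue one at (235,271) is the look-alike.
- **Arbor:** (417,246) in the round dish.
- **Collet:** green, (221,184) in the long dish.
- **Mat:** (353,174), cork and empty.
- **Leave alone:** oiler (290,185) and peg (163,260). The yellow cup (180,130), black ring (438,332) and clock (378,80) are clutter.

I'll check these in close crops.

```bash
python3 - <<'E'
import cv2,numpy as np
def crop(n,x,y,w,h,s):
    im=cv2.imread(f"pics/{n}0.png")[y:y+h,x:x+w]
    im=cv2.resize(im,None,fx=s,fy=s,interpolation=cv2.INTER_CUBIC); im=np.clip(im*1.8,0,255).astype(np.uint8)
    for g in range(0,w,20): cv2.putText(im,str(x+g),(g*s,8),0,.3,(255,255,255),1); im[:,g*s]=im[:,g*s]//2+60
    for g in range(0,h,20): cv2.putText(im,str(y+g),(0,g*s+8),0,.3,(255,255,255),1); im[g*s]=im[g*s]//2+60
    cv2.imwrite(f"pics/{n}0c{x}.png",im)
crop("top",190,140,130,140,4); crop("top",320,140,130,140,4); crop("side",170,110,190,190,3)
E
```

```text
(no output)
```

View pics/top0c190.png

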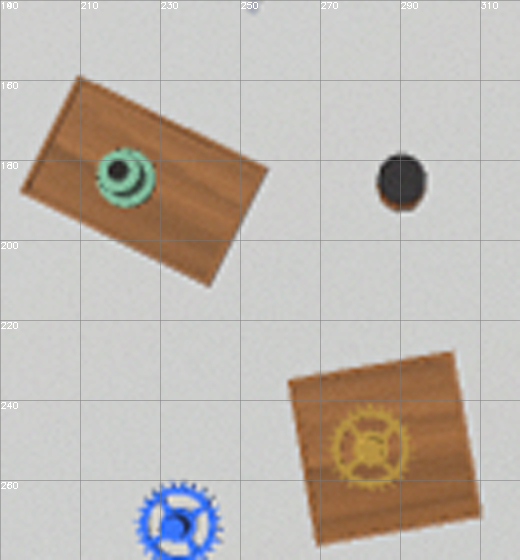

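View pics/top0c320.png

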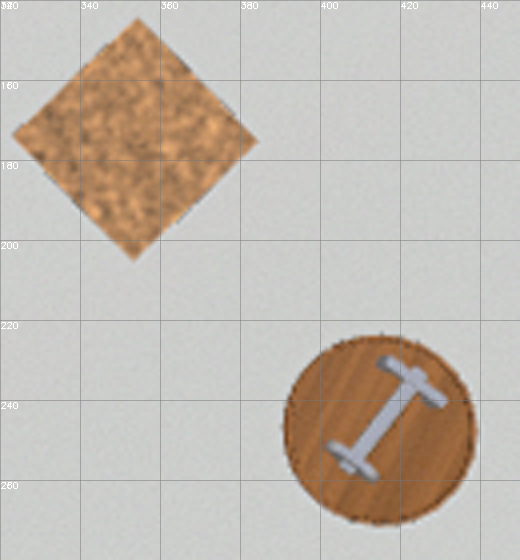

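View pics/side0c170.png

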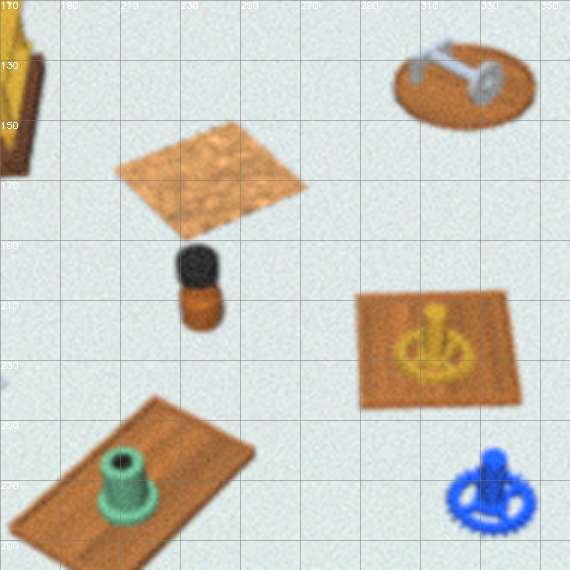

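The crops confirm the choices. The brass wheel's disc is at top (282.7,251.7) and its hub top at side (314.7,213.3). The collet's top is at top (219.5,182.5) and side (210.3,263.3). The arbor's mid-shaft is at top (415.5,245.2), with the wide yoke toward the upper right, and its cork-free dish is centred at (415,247). Next I'll turn these into positions.

```bash
cat > v.py <<'E'
import numpy as np
from plant import get_calibration
C={n:get_calibration(n) for n in("top","side")}
def ray(n,uv):
    K,T=C[n]["intrinsics"],C[n]["world_from_camera"]; K=np.array(K);T=np.array(T)
    return T[:3,3],T[:3,:3]@np.linalg.solve(K,[uv[0],uv[1],1.])
def onz(n,uv,z):
    o,d=ray(n,uv); return o+d*(z-o[2])/d[2]
def tri(a,b):
    o1,d1=ray("top",a);o2,d2=ray("side",b)
    s,t=np.linalg.lstsq(np.c_[d1,-d2],o2-o1,rcond=None)[0]
    p,q=o1+s*d1,o2+t*d2; return (p+q)/2,np.linalg.norm(p-q)
def cloud(n,d):
    v,u=np.mgrid[:d.shape[0],:d.shape[1]]; K,T=map(np.array,(C[n]["intrinsics"],C[n]["world_from_camera"]))
    p=np.stack([(u-K[0,2])/K[0,0]*d,(v-K[1,2])/K[1,1]*d,d],-1)@T[:3,:3].T+T[:3,3]; p[d==0]=np.nan; return p
E
python3 - <<'E'
from v import *
np.set_printoptions(precision=4,suppress=True)
q={"long":[(209.5,158.7),(257,182.5),(242.5,211.7),(195.5,187.5)],"square":[(262.2,235),(303.2,227.7),(310.2,269.2),(269.5,276.2)],"mat":[(354.5,144.5),(384.2,175.2),(353.5,205.2),(323,173.5)]}
s={"long":[(255,260.7),(221.7,242.3),(173,285.5)],"square":[(289,208),(338.7,207),(344,245),(290.3,246.3)],"mat":[(271.7,172),(247.7,150.7),(208.3,166.7),(231.7,189.7)]}
for k,c in q.items():
    z=.003 if k=="mat" else .008
    P=np.array([onz("top",u,z) for u in c])[:,:2]; e=np.diff(np.r_[P,P[:1]],axis=0)
    print(k,P.mean(0),"edges",np.hypot(*e.T),"yaw",np.degrees(np.arctan2(e[:,1],e[:,0])))
    S=np.array([onz("side",u,z) for u in s[k]])[:,:2]; print("  side",(S[[0,2]].mean(0)),[tuple(np.round(x,3)) for x in S])
print("round top",onz("top",(415.1,247.4),.008),"side",onz("side",((394+535)/6+170,(43+130)/6+110),.007))
print("collet tri",tri((219.5,182.5),(210.3,263.3)),onz("top",(219.5,182.5),.037),onz("top",(221.5,184.5),.009))
print("wheel tri hub",tri((283.2,252.5),(314.7,213.3)),"disc",tri((282.7,251.7),(314.7,228.3)),onz("top",(282.7,251.7),.008),onz("side",(314.7,213.3),.041))
print("arbor yoke/disc/mid",[onz("top",u,.025) for u in((423,235.3),(408,255.3),(415.5,245.2))])
print("oiler",onz("top",(290.2,185),.05),"peg",onz("top",(163,259.5),.05), "blue",onz("top",(235,271),.01))
for n in("top","side"):
    p=cloud(n,np.load(f"pics/{n}0.npy"))
    tbl=p[(abs(p[...,0]-.5)<.2)&(abs(p[...,1])<.3)]; print(n,"table z",np.nanmedian(tbl[:,2]))
    for k,c,r,z0,z1 in(("collet",(.565,.13),.04,.016,.06),("hub",(.418,-.012),.04,.018,.06),("arbor",(.43,-.31),.06,.016,.06),("roundfloor",(.43,-.31),.04,-.01,.012),("sqfloor",(.418,-.012),.035,-.01,.007),("longfloor",(.565,.12),.03,-.01,.009),("mat",(.59,-.17),.03,-.02,.02)):
        m=(np.hypot(p[...,0]-c[0],p[...,1]-c[1])<r)&(p[...,2]>z0)&(p[...,2]<z1); g=p[m]
        if len(g)>5: 
            t=g[g[:,2]>np.percentile(g[:,2],70)]
            w,V=np.linalg.eigh(np.cov(g[:,:2].T)); print(n,k,len(g),"mean",g.mean(0),"top",t.mean(0),"mid",(g.min(0)+g.max(0))/2,"yaw",np.degrees(np.arctan2(V[1,1],V[0,1])))
E
```

```text
long [0.6363 0.1399] edges [0.123  0.0748 0.1221 0.0738] yaw [-117.6621  152.926    61.8963  -26.3338]
  side [0.6371 0.146 ] [(np.float64(0.576), np.float64(0.111)), (np.float64(0.643), np.float64(0.074)), (np.float64(0.698), np.float64(0.181))]
square [0.4811 0.0042] edges [0.0948 0.0953 0.0935 0.0948] yaw [ -80.7774 -171.4448   98.9609    9.3265]
  side [0.482  0.0112] [(np.float64(0.536), np.float64(-0.032)), (np.float64(0.443), np.float64(-0.046)), (np.float64(0.428), np.float64(0.054)), (np.float64(0.52), np.float64(0.069))]
mat [ 0.656  -0.1535] edges [0.098  0.0986 0.1007 0.0989] yaw [-137.592   133.3817   42.5496  -48.2085]
  side [ 0.6569 -0.148 ] [(np.float64(0.588), np.float64(-0.147)), (np.float64(0.653), np.float64(-0.217)), (np.float64(0.725), np.float64(-0.149)), (np.float64(0.659), np.float64(-0.079))]
round top [ 0.4873 -0.2867  0.008 ] side [ 0.4881 -0.2776  0.007 ]
collet tri (array([0.6396, 0.1511, 0.0363]), np.float64(0.001552444982357759)) [0.6387 0.1508 0.037 ] [0.6377 0.1503 0.009 ]
wheel tri hub (array([0.4822, 0.0109, 0.0381]), np.float64(0.0032326489736686
[... 987 characters left out ...]
yaw -154.49129670259387
side table z -0.0001657156794804826
side arbor 28 mean [ 0.4658 -0.2717  0.0246] top [ 0.4674 -0.2711  0.0307] mid [ 0.4659 -0.2706  0.0264] yaw 53.931659183562786
side roundfloor 494 mean [ 0.4282 -0.3086  0.0007] top [ 0.445  -0.303   0.0036] mid [ 0.4286 -0.3094  0.0026] yaw 86.50641627186238
side sqfloor 730 mean [ 0.417  -0.0114  0.0001] top [ 0.4269 -0.0107  0.0021] mid [ 0.4186 -0.0126  0.0015] yaw 108.72984819097073
side longfloor 742 mean [0.5651 0.1207 0.0002] top [0.5708 0.1184 0.0026] mid [0.5648 0.1201 0.0024] yaw -171.6018051170568
side mat 368 mean [ 0.5897 -0.1696  0.0003] top [ 0.5989 -0.1635  0.0024] mid [ 0.5901 -0.1703  0.0008] yaw 74.0516084305352
```

Triangulation agrees with the stated heights to a few mm, but the two cameras differ by about 4 mm in y. I'll bring the shut fingertips to a known point over the empty mat to see which view is off.

```bash
cat > h.py <<'E'
from plant import *
import numpy as np, cv2
def go(x,y,z,yaw): movep([x,y,z],[np.pi,0,yaw])
def snap(tag):
    for n in("top","side"): cv2.imwrite(f"pics/{n}{tag}.png",get_image(n)[0][:,:,::-1])
def view(n,tag,x,y,w,h,s):
    im=cv2.imread(f"pics/{n}{tag}.png")[y:y+h,x:x+w]
    im=np.clip(cv2.resize(im,None,fx=s,fy=s,interpolation=cv2.INTER_CUBIC)*1.8,0,255).astype(np.uint8)
    for g in range(0,w,20): cv2.putText(im,str(x+g),(g*s,8),0,.3,(0,0,255),1); im[:,g*s]=im[:,g*s]//2+60
    for g in range(0,h,20): cv2.putText(im,str(y+g),(0,g*s+8),0,.3,(0,0,255),1); im[g*s]=im[g*s]//2+60
    return im
E
python3 - <<'E'
from h import *
go(.657,-.1505,.15,1.35); gripper_to(0,30); move_l([.657,-.1505,.02],feed=.2)
snap(1); o=observe(); print(o["eef_pos"],o["time_s"])
cv2.imwrite("pics/v1.png",view("side",1,190,110,100,100,6))
move_l([.657,-.1505,.16],feed=.25); print(observe()["time_s"])
E
```

```text
[ 0.6587643  -0.15108568  0.02244278] 4.0583
4.7667
```

View pics/v1.png

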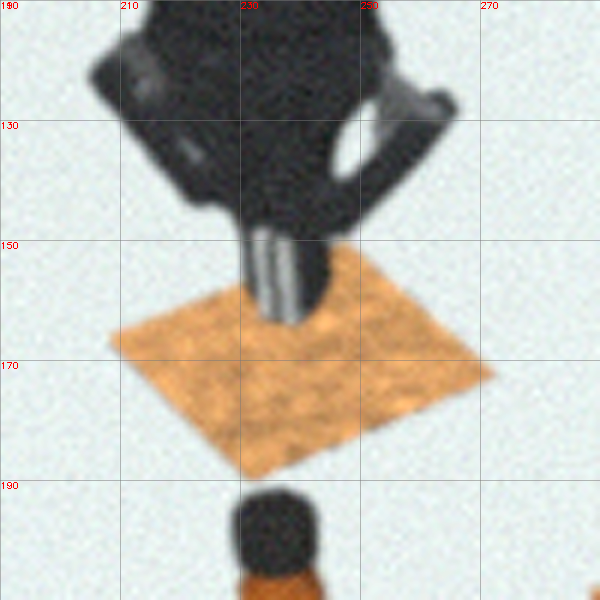

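```bash
python3 - <<'E'
from v import *
for z in(.0224,): print(onz("side",(237.4,163.2),z), onz("side",(237.4,160.5),z))
p=cloud("top",np.load("pics/top0.npy"));s=cloud("side",np.load("pics/side0.npy"))
for n,p in(("top",p),("side",s)):
  for k,c,r,z0 in(("collet",(.639,.153),.022,.02),("hub",(.482,.014),.02,.02),("arbor",(.493,-.282),.045,.017),("oiler",(.629,-.005),.025,.02),("peg",(.47,.276),.025,.02)):
    d=np.hypot(p[...,0]-c[0],p[...,1]-c[1]); g=p[(d<r)&(p[...,2]>z0)]; b=p[(d>r)&(d<.033)][:,2]
    print(n,k,len(g),np.round(g.mean(0),4),"mid",np.round((g.min(0)+g.max(0))/2,4),"z95",np.percentile(g[:,2],95).round(4),"ring z",np.nanmedian(b).round(4))
E
```

```text
[ 0.65925648 -0.14286718  0.0224    ] [ 0.66125829 -0.1522462   0.0224    ]
top collet 97 [0.6378 0.1501 0.0366] mid [0.6379 0.1503 0.0325] z95 0.0408 ring z 0.0037
top hub 32 [0.4818 0.0126 0.0417] mid [0.4818 0.0122 0.042 ] z95 0.0448 ring z 0.0041
top arbor 232 [ 0.4939 -0.2837  0.0264] mid [ 0.494  -0.2853  0.0292] z95 0.0353 ring z nan
top oiler 133 [ 0.6289 -0.0065  0.0489] mid [ 0.6293 -0.0067  0.0387] z95 0.0554 ring z 0.0004
top peg 83 [0.4691 0.2769 0.0488] mid [0.4684 0.2801 0.0413] z95 0.0592 ring z 0.001
side collet 214 [0.639  0.156  0.0331] mid [0.6402 0.1528 0.0297] z95 0.038 ring z 0.0028
side hub 98 [0.4836 0.0173 0.0336] mid [0.4838 0.0139 0.0318] z95 0.0423 ring z 0.0032
side arbor 221 [ 0.4936 -0.2791  0.0247] mid [ 0.4968 -0.2841  0.0278] z95 0.0342 ring z nan
side oiler 283 [ 0.631 -0.     0.041] mid [ 0.6324 -0.0051  0.0373] z95 0.0531 ring z -0.0003
side peg 293 [0.4699 0.2845 0.0439] mid [0.4701 0.2808 0.039 ] z95 0.0559 ring z -0.0005
  return np.nanmean(a, axis, out=out, keepdims=keepdims)
```

Fingertip check: the side view is right to about 2 mm, so the averaged positions stand. Collet to the mat first.

```bash
cat >> h.py <<'E'
def pick(x,y,z,yaw,opening,f=45):
    go(x,y,.16,yaw); gripper_to(opening,f); move_l([x,y,z+.03],feed=.25)
    hit=move_l([x,y,z],feed=.05,max_force=8); hold(.2); o=observe(); print("down",hit,o["eef_pos"].round(4) if hasattr(o["eef_pos"],"round") else o["eef_pos"])
    gripper_to(0,f); hold(.2); zg=observe()["eef_pos"][2]
    move_l([x,y,z+.03],feed=.06); move_l([x,y,.16],feed=.2)
    o=observe(); print("grasp opening %.4f force %s z %.4f t %.1f"%(o["opening"],o["grasp_force"],zg,o["time_s"])); return zg
def place(x,y,zg,yaw,opening):
    go(x,y,.16,yaw); move_l([x,y,zg+.03],feed=.2); hold(.2)
    hit=move_l([x,y,zg-.004],feed=.02,max_force=4); hold(.1); o=observe(); print("set",hit,o["eef_pos"],o["opening"])
    gripper_to(opening); hold(.2); move_l([x,y,zg+.05],feed=.08); move_l([x,y,.16],feed=.25); print("t",observe()["time_s"])
E
python3 - <<'E'
from h import *
z=pick(.6395,.153,.012,2.66,.05); place(.657,-.1505,z,1.35,.045)
snap(2)
cv2.imwrite("pics/v2.png",view("side",2,170,110,190,190,3))
E
```

```text
down False [0.6399 0.153  0.0125]
grasp opening 0.0222 force 44.05378818511963 z 0.0124 t 10.0
set True [ 0.65689842 -0.15046125  0.01240139] 0.02242527897428059
t 15.425
```

View pics/v2.png

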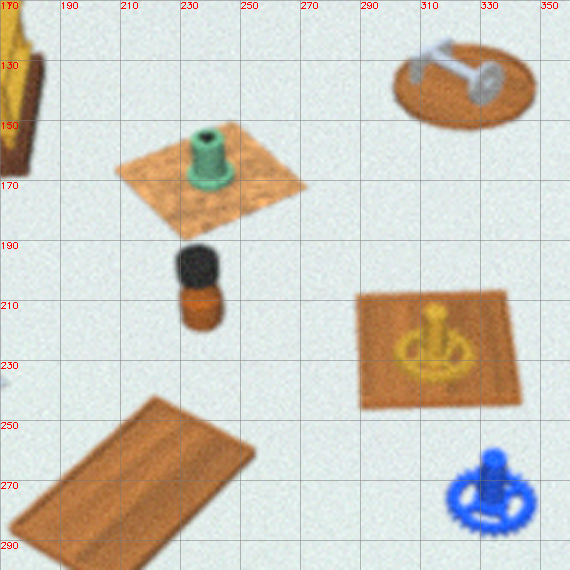

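The collet stands on the mat with its base near side (240,168). Next, the arbor to the long dish.

```bash
python3 - <<'E'
from h import *
z=pick(.4934,-.2805,.006,2.478,.035,70)
snap(3); place(.637,.143,z,1.089,.03)
go(.6,-.1,.2,1.35); snap(4)
a=view("side",4,150,220,130,100,4); b=view("top",4,185,150,80,75,5)
c=np.zeros((400,920,3),np.uint8); c[:400,:520]=a; c[:375,520:]=b; cv2.imwrite("pics/v4.png",cv2.resize(c,(800,348)))
E
```

```text
down False [ 0.4936 -0.2807  0.0063]
grasp opening 0.0074 force 68.26115727424622 z 0.0062 t 20.7
set True [0.63690352 0.14299743 0.00628877] 0.007578178905394542
t 26.9417
```

View pics/v4.png

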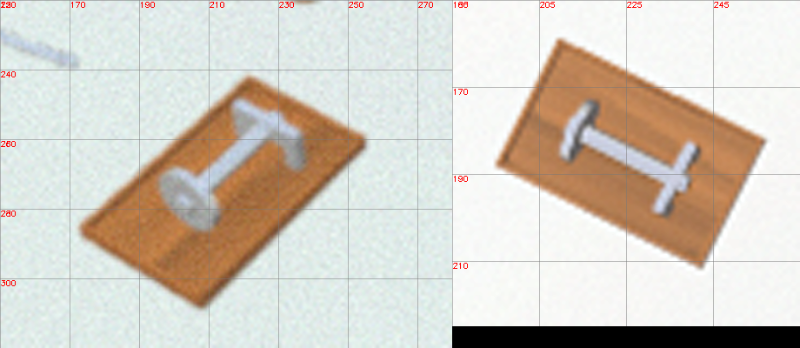

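The arbor lies upright along the dish. Its midpoint (628,155) in the crop is about 2 mm from the dish centre (631,152). Now the wheel to the round dish and the collet to the square dish.

```bash
python3 - <<'E'
from h import *
z=pick(.483,.0145,.013,1.571,.04)
place(.488,-.283,z,1.05,.04)
z=pick(.657,-.1505,.0124,1.35,.05)
place(.482,.007,z,1.58,.045)
go(.35,-.5,.25,1.05); snap(5)
a=view("top",5,190,150,130,135,3); b=view("top",5,380,210,70,75,5); s=view("side",5,170,110,190,190,2)
c=np.zeros((410,780,3),np.uint8); c[:405,:390]=a; c[:375,390:740]=b; cv2.imwrite("pics/v5.png",c)
cv2.imwrite("pics/v6.png",view("side",5,170,110,190,190,3)); print(observe()["time_s"])
E
```

```text
down False [0.4833 0.0144 0.0133]
grasp opening 0.0126 force 43.802114725112915 z 0.0133 t 32.5
set True [ 0.48793003 -0.28294694  0.01330268] 0.012483197447823809
t 37.925
down False [ 0.6573 -0.1506  0.0129]
grasp opening 0.0226 force 44.06328499317169 z 0.0128 t 42.6
set True [0.48191143 0.00699997 0.01275234] 0.022398275575894907
t 47.75
49.775
```

View pics/v5.png

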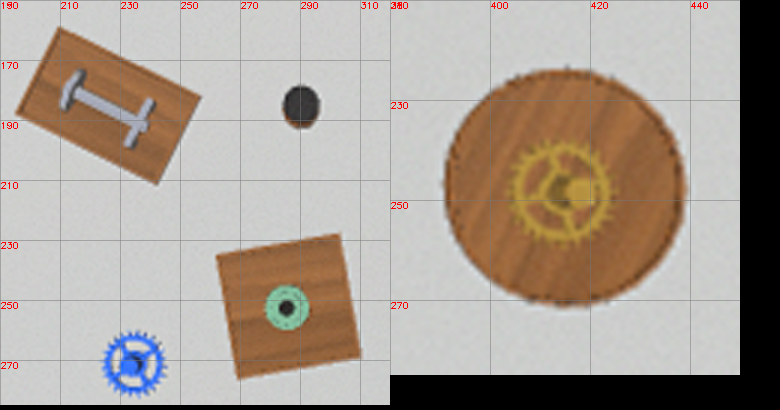

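View pics/v6.png

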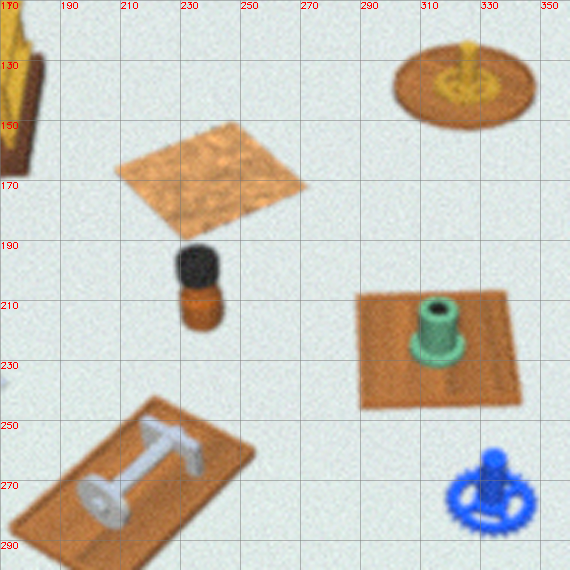

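The wheel's disc (414,248) is within about 2 mm of the round dish centre. The collet (285,252) is within about 2 mm of the square dish centre, and the arbor lies lengthwise in the long dish. The oiler hasn't moved. All clear to hand in.

```bash
python3 -c "
from plant import *
print(job_done())"
```

```text
the job is handed in; nothing more can be done
None
```

The job is handed in, with no verdict returned: in the last pictures the wheel, arbor and collet sit flat and released within about 2 mm of the centres of the round, long and square dishes (the collet was parked on the cork mat on the way); the oil jar had not moved, and the peg, outside the last close-ups, was never approached.

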